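# Clamp a blank in the dowel-drilling jig

### The arm

A 6-joint arm with a two-finger parallel gripper is mounted at the origin on a cart in front of the work surface, level with it; the furniture and walls round the work are solid. World frame = base frame: x ahead of the robot, y to its left, z up, the work surface at z = 0. Lengths are in m, angles in rad, forces in N, time in s.
With the tool pointing down it reaches from about 0.35 to 0.95 m from the base axis. Payload 17.4 kg.
Tool frame: the origin (TCP) lies midway between the tips of the shut fingers; the grasp point (between the pads) lies 19 mm behind it (bot.grasp_offset is the distance from the TCP to the grasp point, in m); z points along the fingers, y is the line along which they close (so a half turn about z gives the same grasp; the last joint's range is limited). The gripper opens to 93 mm and grips with 3 to 60 N. Pads are 15 mm wide; open, the fingers measure 128 mm over their backs; the gripper's body (75 mm by 188 mm) begins 65 mm behind the grasp point.
Start: joints at [1.106, 0.116, 1.442, -0, 1.584, -0.038], TCP at [0.279, 0.614, 0.219] pointing down, gripper open.
Joint ranges: [-2.83, 2.83], [-0.83, 2.19], [0.07, 2.5], [-1.14, 4.28], [0.01, 3], [-2.97, 2.97]. Speed limits (rad/s): [1.89, 1.89, 2.22, 3.14, 3.14, 3.14].

### API

Orientations are given as a unit quaternion [x, y, z, w].
In Python, from workcell import bot gives the robot as it stands. The module is installed in compiled form; this text tells all that it offers.
- The arm moves only by the tool send_rows, never from a script. Its argument "rows" is a list of rows, each an object of numbers: "x", "y", "z": the shift along the tool's x, y, z as a fraction of full scale; "twist": the turn about the tool's z as a fraction of full scale. A call has 1 to 20 rows; each row is the pose to reach, as a shift and turn from the pose commanded when the call began, along the tool's axes at that moment; what a row does not reach only later rows make up. Full scale, the value 1, is 0.2 m for a shift and 45 degrees for a turn. A row lasts 1/10 s, in which the tool goes at most 50 mm and 8.59 degrees, less where a joint would pass 70% of its speed; a pose out of reach is approached as far as the arm can. A call with a number of a shift or a turn outside -1 to 1 is refused whole. A call with a gripper value outside its range is refused whole. "jaw" is the opening, from -1 (shut) to 1 (fully open), set as the call begins (left out, the last holds). The fingers move at their own pace and stop on an object; "newtons" is the grip in N (left out, the last holds). Time passes only in rows, so rows that repeat a pose let the fingers close. It gives the time, the measured TCP pose, the force, the opening and the grip force at its end, in the units of the state.
- bot.observe(): the state, without advancing time (a new reading comes with each control period).
- bot.capture(name): name is "side" or "top" or "wrist"; returns a dict with "pixels" (420x560x3 uint8, red, green, blue), "intrinsics" (3x3 intrinsics, pixels), "R" (3x3) and "t" (3): a world point X has camera coordinates R X + t; the wrist camera has in their place "hand_eye" (4x4, takes a point from camera to tool coordinates, whose origin is the TCP and whose axes are the flange's). Camera axes: x right, y down, z forward; pixel columns grow to the right and rows downward; lengths in m; the calibration is good to about 2 mm. A picture is of the moment at which its call begins: read the wrist's pose just before it. There is no depth.
- bot.finish_job(): hands the job in; it is judged then, once.
The state is a dict: "time": time; "joint_positions": joint angles; "dq": joint speeds; "tau": joint torques, N m; "tcp_pos": TCP position; "tool_rot": TCP orientation; "force": force on the tool from outside, world axes, zero at the start; "ft_torque": the same for the moment, N m; "opening": finger opening in m; "finger_force": force on a finger pad.
Only numpy, scipy, OpenCV 4.12 (cv2) and the standard library are available. Lean on these libraries where they do the work, as an engineer would, in place of code of your own. Each camera call takes 0.05 s, during which the arm holds its last target. There are 200 camera calls.

### The job

Get the loose wooden blank ready for drilling in the jig: push it along its trough until its end sits tight against the metal drill-bush block, then swing the clamp strap round over the blank with the back of a finger until the strap meets its stop pin, and finally push the cam lever at the strap's end fully down so that the cam grips the blank. Only push with the fingers: nothing is to be picked up, and the other things lying about stay where they are.

Things in the scene. Friction and masses are not known exactly. Their poses are not given: they have to be found in the camera images.
- jig: Dowel-drilling jig screwed to the bench. Origin: centre of the underside of its plywood base, 210 (x) x 300 (y) x 18 mm. 'jig' coordinates below are in mm in this frame, z up. The blank lies on the base in a 51 mm wide trough along y, between a wooden fence (x -9.5 to 10.5, y -20 to 112, top z 40) and a low front rail (x -76.5 to -60.5, y -135 to 90, top z 26).
- bush_face (a point): Stop face of the aluminium drill-bush block that closes the trough's +y end: the point on this face that the middle of the blank's end meets, at jig (-35, 90, 29). The block spans jig x -76 to -10, y 90 to 112, top z 40.
- blank: Loose wooden blank in the trough, 48 (x) x 140 (y) x 22 mm high, about 0.1 kg. Origin: centre of its underside; axes as the jig's. Starts 18 to 45 mm short of the bush block; tight against it its origin is at jig (-35, 20, 18). 1 to 2 N on its free -y end, which sticks out past the fence, slides it.
- strap (a joint): Angle of the clamp strap about its upright post at jig (72, 40), top z 73 (rad): 0 = square across the blank, against its stop pin (end of travel; pin at jig (46.5, 22.5), 8 mm thick, top z 66); starts swung aside at 1.15 to 1.7; at 1.57 it points to jig +y. Direction from the post in jig axes: (-cos, sin). About 1 to 2 N halfway along it turns it; it stays where left.
- strap_mid (a point): Point on the middle line of the strap, 45 mm from the post's axis, at jig z 62. The strap is a steel bar 26 mm wide, z 58 to 66, with an end turned up to z 77 at 92 to 98 mm from the post's axis; its bolt and nut carry the cam lever and end 122 mm from the axis.
- lever: Cam lever on a level bolt at the strap's end. Origin: the bolt's axis, mid lever, 107 mm from the post's axis, jig z 63.5. In plan it points square to the strap, to jig (-sin, -cos) of the strap angle: -y when the strap is over the blank. Starts up, 61 to 70 degrees above level; fully down = 5 degrees below level, end of travel. Its round cam hangs to z 43 when up.
- lever_end (a point): Point on the lever's middle line, 90 mm from its bolt; the lever's tip is 97 mm from the bolt. The outer 58 mm is a black grip, 22 mm wide, 13 mm thick. At jig z 141 to 149 when up, 58 when fully down. It takes 4 to 6 N here, pushed outward and down along its arc; the last part is stiffest, as the cam presses on the blank with about 17 N. It stays where left.
- pencil: Pencil stub, 85 mm long, lying on the front edge of the jig's base; not to be disturbed.
- short_block: Loose wooden offcut, 45 x 98 x 30 mm, on the bench past the bush block's end of the jig; not to be disturbed.
- sanding_block: Loose wooden sanding block, 62 x 110 x 26 mm, on the bench past the other end of the jig; not to be disturbed.
- sliding_bevel: Sliding bevel, 22 x 130 x 24 mm, on the bench past that same end, nearer the robot; not to be disturbed.

How it is judged:
By the outcome, as a careful person would: the job done as asked, in the order asked, and still so for the second after the job is handed in, with the robot touching nothing.
It also fails if it takes over 64 s, if anything falls off the work surface, if the arm or the gripper's body presses on something with over 40 N, if the wrist force passes 120 N, or if a joint passes its speed limit or range.

## Working session

There is one attempt and no reset: what is moved stays moved. The work goes in short steps, Python scripts to look and compute and a tool call to move; the robot and the scene stay as the last step left them, time stands still between calls to the robot, and variables do not carry over. Pictures are saved under pics/ and viewed, at most 10 in all, crops included, and the job is handed in when it is done.

Besides the shell and the picture viewer there is one more tool, called as name(argument=value, ...), one argument or row to a line, values as JSON. send_rows: Moves the arm, as the interface text tells. Shift numbers are shares of 0.2 m and turn numbers shares of 45 degrees, none past 1 either way. Its arguments: {"type":"object","properties":{"rows":{"type":"array"},"jaw":{"type":"number"},"newtons":{"type":"number"}},"required":["rows"]}

```bash
mkdir -p pics; python3 - <<'E'
from workcell import bot
import cv2,pickle
s=bot.observe();print({k:s[k] for k in('time','tcp_pos','tool_rot','opening','force')})
for n in('top','side'):
    c=bot.capture(n);pickle.dump(c,open(n+'.pkl','wb'))
    cv2.imwrite(f'pics/{n}1.png',cv2.resize(c['pixels'][:,:,::-1],(800,600)))
    print(n,c['intrinsics'],c['R'],c['t'])
E
```

```text
{'time': 0.0, 'tcp_pos': array([0.27934518, 0.6142619 , 0.21793253]), 'tool_rot': array([ 2.11788860e-01,  9.77315295e-01, -5.29418577e-04, -1.11967643e-04]), 'opening': 0.09335097020748018, 'force': array([-0.04920594,  0.33632502,  0.11258092])}
top [[477.09693714   0.         273.63944493]
 [  0.         477.09693714 211.43876241]
 [  0.           0.           1.        ]] [[-0.00876701 -0.99986028  0.01423205]
 [-0.99289231  0.00701478 -0.1188093 ]
 [ 0.11869287 -0.0151725  -0.99281509]] [-0.12347303  0.49317565  0.99246525]
side [[437.65820278   0.         283.79685904]
 [  0.         437.65820278 208.53435878]
 [  0.           0.           1.        ]] [[ 0.89875182 -0.43839406  0.00747146]
 [-0.29811144 -0.62347651 -0.72277701]
 [ 0.32151943  0.64736983 -0.69104093]] [-0.47619258  0.15375129  0.91294976]
```

View pics/top1.png

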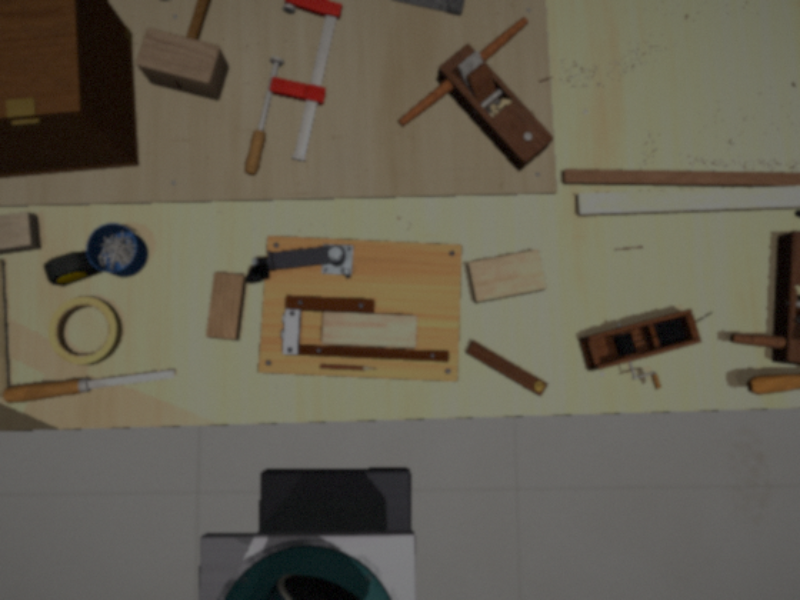

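View pics/side1.png

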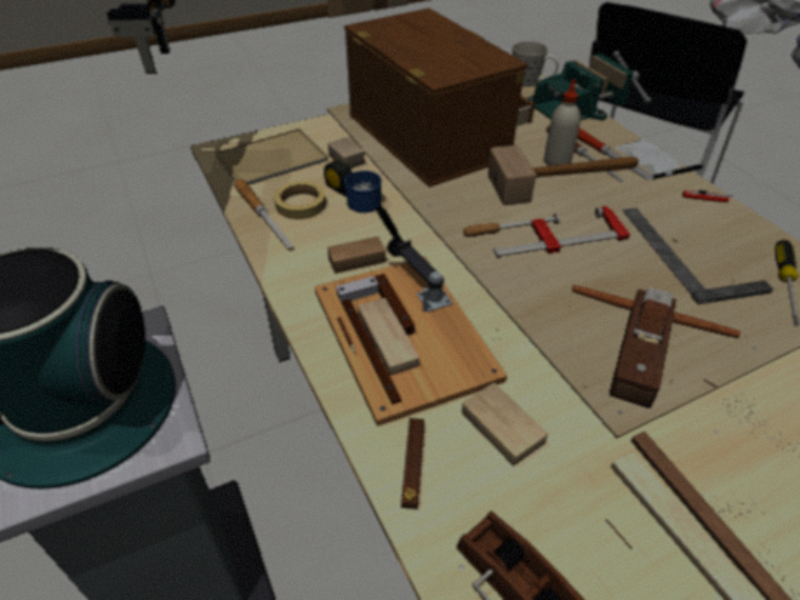

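The top view shows the jig at (260-462, 237-380), with the bush block at left (292,332), the blank at (322-417, 312-347), and the strap pointing left (+y) from the post at (335,255). I'll enlarge it for corner picking.

```bash
python3 - <<'E'
import cv2,pickle
c=pickle.load(open('top.pkl','rb'))['pixels'][:,:,::-1]
cv2.imwrite('pics/top2.png',cv2.resize(c[158:273,170:330],(800,575),interpolation=cv2.INTER_CUBIC))
c=pickle.load(open('side.pkl','rb'))['pixels'][:,:,::-1]
cv2.imwrite('pics/side2.png',cv2.resize(c[130:300,215:375],None,fx=3.5,fy=3.5,interpolation=cv2.INTER_CUBIC))
E
```

```text
(no output)
```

View pics/top2.png

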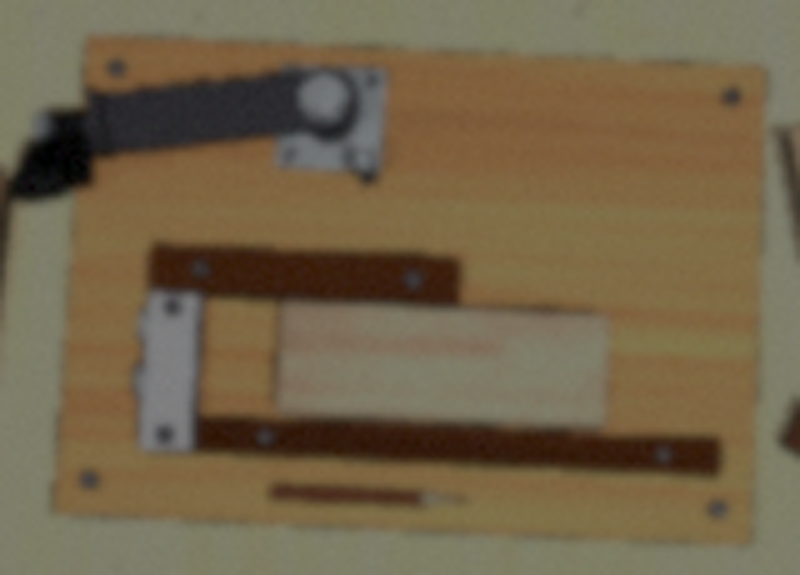

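View pics/side2.png

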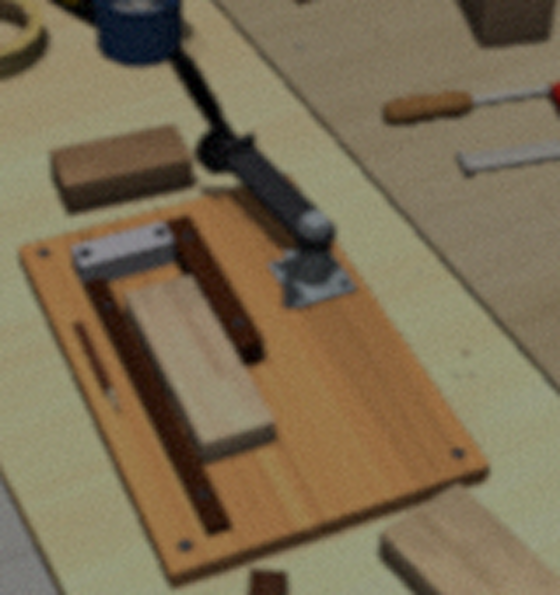

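Crops read: base, fence, block and rail corners, the blank's ends (x≈278 and 605 in the crop), and the strap end near crop (93,122). The lever stands up beyond the strap end, with its tip at about (20,190). Next I'll fit the jig pose.

```bash
cat > h.py <<'E'
import numpy as np,pickle
from scipy.optimize import least_squares
T=pickle.load(open('top.pkl','rb'));S=pickle.load(open('side.pkl','rb'))
def proj(c,X):
    p=(c['R']@np.atleast_2d(X).T).T+c['t']; q=(c['intrinsics']@p.T).T; return q[:,:2]/q[:,2:]
def tp(u,v): return np.array([(u+.5)/5-.5+170,(v+.5)/5-.5+158])
def sp(u,v): return np.array([(u+.5)/3.5-.5+215,(v+.5)/3.5-.5+130])
def ray(c,uv,z):
    d=c['R'].T@np.linalg.solve(c['intrinsics'],[*uv,1]);o=-c['R'].T@c['t'];return o+d*(z-o[2])/d[2]
def Rz(a): return np.array([[np.cos(a),-np.sin(a),0],[np.sin(a),np.cos(a),0],[0,0,1]])
def j2w(p,X): return (Rz(p[2])@np.atleast_2d(X).T).T/1000+[p[0],p[1],p[3] if len(p)>3 else 0]
def w2j(p,X): return Rz(p[2]).T@(np.array(X)-[p[0],p[1],0])*1000
E
python3 - <<'E'
from h import *
tt=[((105,150,18),(86,37)),((105,-150,18),(766,67)),((-105,150,18),(53,515)),((-105,-150,18),(750,543)),((10.5,112,40),(150,243)),((10.5,-20,40),(460,258)),((-9.5,-20,40),(458,304)),((-76,112,40),(138,449)),((-76,90,40),(196,450)),((-60.5,-135,26),(720,437)),((-76.5,-135,26),(718,474))]
ss=[((-105,150,18),(22,248)),((105,-150,18),(488,470)),((-105,-150,18),(172,577)),((10.5,-20,40),(263,348)),((-76,112,40),(75,248))]
def f(p,cams='ts'):
    r=[]
    if 't' in cams:r.append(proj(T,j2w(p,[a for a,_ in tt]))-[tp(*b) for _,b in tt])
    if 's' in cams:r.append(proj(S,j2w(p,[a for a,_ in ss]))-[sp(*b) for _,b in ss])
    return np.concatenate(r)
for cams,x0 in(('t',[.5,0,0]),('s',[.5,0,0]),('ts',[.5,0,0]),('ts',[.5,0,0,0])):
    r=least_squares(lambda p:f(p,cams).ravel(),x0);print(cams,r.x.round(4),np.abs(r.fun).max().round(2))
    if len(x0)==3 and cams=='ts':p=r.x;print(f(p).round(1).tolist());np.save('jig.npy',p)
for n,q,z in(('b-y',(606,318),40),('b-y',(604,429),40),('b+y',(280,300),40),('b+y',(277,413),40),('post',(325,98),73),('strapend',(93,123),77),('sanding?',(790,130),26)):
    print(n,w2j(p,ray(T,tp(*q),z/1000)).round(1))
for n,q in (('short',[(215,272),(243,272),(240,340),(207,336)]),('sand',[(470,263),(543,250),(546,287),(475,302)]),('bevel',[(475,342),(547,383),(535,394),(468,350)])):
    print(n,[w2j(p,ray(T,np.array(a)*.7,.025)).round(0).tolist() for a in q])
E
```

```text
t [ 0.4866 -0.0815 -0.0504] 1.22
s [ 0.486  -0.0853 -0.0649] 1.29
ts [ 0.4865 -0.0823 -0.0544] 2.12
[[-0.0, -0.9], [0.7, -0.4], [-0.0, -0.3], [0.7, 0.6], [0.4, 0.1], [0.6, 0.0], [0.5, 0.2], [0.1, -0.3], [-1.0, 0.0], [0.8, 0.5], [0.9, 0.6], [-1.5, -0.6], [1.1, -1.4], [-0.6, -0.6], [0.7, -2.1], [-1.1, -0.5]]
ts [ 0.4872 -0.0814 -0.054  -0.0053] 1.16
b-y [-12.1 -81.9  40. ]
b-y [-59.1 -83.   40. ]
b+y [-11.   56.4  40. ]
b+y [-58.8  54.9  40. ]
post [70.5 39.6 73. ]
strapend [ 54.7 133.9  77. ]
sanding? [  75. -159.   26.]
short [[42.0, 223.0, 25.0], [44.0, 181.0, 25.0], [-59.0, 178.0, 25.0], [-55.0, 227.0, 25.0]]
sand [[74.0, -162.0, 25.0], [100.0, -273.0, 25.0], [43.0, -279.0, 25.0], [15.0, -172.0, 25.0]]
bevel [[-46.0, -174.0, 25.0], [-102.0, -283.0, 25.0], [-119.0, -265.0, 25.0], [-58.0, -163.0, 25.0]]
```

```bash
cat >> h.py <<'E'
from scipy.spatial.transform import Rotation as Ro
P=[.4867,-.0817,-.052]
def go(R,cur,*tg):
    """rows for targets (jig mm x,y,z, tooly-angle jig deg) from commanded pose R,cur(world)"""
    a0=np.degrees(np.arctan2(R[1,1],R[0,1])-P[2])
    for t in tg:
        d=R.T@(j2w(P,t[:3])[0]-cur)/.2; da=((t[3]-a0)+90)%180-90
        print(t,'->',d.round(3),'twist',(-da/45).round(3))
def state():
    from workcell import bot
    s=bot.observe();R=Ro.from_quat(s['tool_rot']).as_matrix()
    print('t',s['time'],'jig',w2j(P,s['tcp_pos']).round(1),'ang',np.degrees(np.arctan2(R[1,1],R[0,1])-P[2]).round(2),'F',s['force'].round(1));return R,s['tcp_pos']
E
python3 - <<'E'
from h import *
R,c=state()
print(j2w(P,[-35,-122,0]))
go(R,c,(-35,350,150,90),(-35,200,200,90),(-35,0,200,90),(-35,-122,200,90))
E
```

```text
t 0.1 jig [-243.3  684.3  218. ] ang 68.53 F [-0.7 -1.   0.4]
[[ 0.44540617 -0.20171591  0.        ]]
(-35, 350, 150, 90) -> [-1.581 -1.174  0.341] twist -0.477
(-35, 200, 200, 90) -> [-1.855 -1.872  0.092] twist -0.477
(-35, 0, 200, 90) -> [-2.222 -2.803  0.093] twist -0.477
(-35, -122, 200, 90) -> [-2.445 -3.37   0.093] twist -0.477
```

send_rows(
  rows=[
    {"x": -0.25,"y": -0.2},
    {"x": -0.5,"y": -0.4},
    {"x": -0.75,"y": -0.6},
    {"x": -1,"y": -0.8},
    {"x": -1,"y": -0.8},
    {"x": -1,"y": -0.8},
  ],
  jaw=-1,
  newtons=20,
)

```text
invalid input
```

send_rows(
  rows=[
    {"x": -0.2,"y": -0.2},
    {"x": -0.4,"y": -0.4},
    {"x": -0.6,"y": -0.6},
    {"x": -0.8,"y": -0.8},
    {"x": -1,"y": -1},
    {"x": -1,"y": -1},
    {"x": -1,"y": -1},
  ],
)

```text
invalid input
```

send_rows(
  rows=[
    {"x": -0.1,"y": -0.2},
    {"x": -0.2,"y": -0.4},
    {"x": -0.3,"y": -0.6},
    {"x": -0.4,"y": -0.8},
    {"x": -0.4,"y": -1},
    {"x": -0.4,"y": -1},
    {"x": -0.4,"y": -1},
  ],
)

```text
invalid input
```

```bash
python3 - <<'E'
from h import *
R,c=state()
go(R,c,(-35,-122,200,90),(-35,-122,60,90))
E
```

```text
t 0.1 jig [-243.3  684.3  218. ] ang 68.53 F [-0.7 -1.   0.4]
(-35, -122, 200, 90) -> [-2.445 -3.37   0.093] twist -0.477
(-35, -122, 60, 90) -> [-2.445 -3.37   0.793] twist -0.477
```

Probably every row needs all four fields.

send_rows(
  rows=[
    {"x": -0.25,"y": -0.2,"z": 0,"twist": 0},
    {"x": -0.5,"y": -0.4,"z": 0,"twist": 0},
    {"x": -0.75,"y": -0.6,"z": 0,"twist": 0},
    {"x": -1,"y": -0.8,"z": 0,"twist": 0},
    {"x": -1,"y": -0.8,"z": 0,"twist": 0},
    {"x": -1,"y": -0.8,"z": 0,"twist": 0},
  ],
  jaw=-1,
  newtons=20,
)

```text
time: 0.7
tcp_pos: [0.3969, 0.3823, 0.2187]
tool_rot: [0.213, 0.977, -0.0, 0.0]
force: [-0.9, 0.1, -0.5]
opening: 0.0496
finger_force: 0.0
```

send_rows(
  rows=[
    {"x": -0.2,"y": -0.2,"z": 0,"twist": 0},
    {"x": -0.4,"y": -0.4,"z": 0,"twist": 0},
    {"x": -0.6,"y": -0.6,"z": 0,"twist": 0},
    {"x": -0.8,"y": -0.8,"z": 0,"twist": 0},
    {"x": -1,"y": -1,"z": 0,"twist": 0},
    {"x": -1,"y": -1,"z": 0,"twist": 0},
    {"x": -1,"y": -1,"z": 0,"twist": 0},
  ],
)

```text
time: 1.4
tcp_pos: [0.4954, 0.1184, 0.2183]
tool_rot: [0.214, 0.977, -0.0, -0.0]
force: [-0.7, -0.1, -0.4]
opening: 0.0003
finger_force: 0.0
```

send_rows(
  rows=[
    {"x": -0.1,"y": -0.2,"z": 0,"twist": 0},
    {"x": -0.2,"y": -0.4,"z": 0,"twist": 0},
    {"x": -0.3,"y": -0.6,"z": 0,"twist": 0},
    {"x": -0.4,"y": -0.8,"z": 0,"twist": 0},
    {"x": -0.4,"y": -1,"z": 0,"twist": 0},
    {"x": -0.4,"y": -1,"z": 0,"twist": 0},
    {"x": -0.4,"y": -1,"z": 0,"twist": 0},
  ],
)

```text
time: 2.1
tcp_pos: [0.4846, -0.0937, 0.2186]
tool_rot: [0.212, 0.977, 0.0, -0.0]
force: [0.8, 0.5, -0.2]
opening: 0.0006
finger_force: 0.0
```

```bash
python3 - <<'E'
from h import *
R,c=state()
go(R,c,(-35,-122,200,90),(-35,-122,60,90))
E
```

```text
t 2.1 jig [ -1.5 -12.  218.6] ang 68.46 F [ 0.8  0.5 -0.2]
(-35, -122, 200, 90) -> [-0.046 -0.573  0.093] twist -0.479
(-35, -122, 60, 90) -> [-0.046 -0.573  0.793] twist -0.479
```

send_rows(
  rows=[
    {"x": -0.046,"y": -0.2,"z": 0,"twist": -0.16},
    {"x": -0.046,"y": -0.4,"z": 0.05,"twist": -0.32},
    {"x": -0.046,"y": -0.573,"z": 0.1,"twist": -0.479},
    {"x": -0.046,"y": -0.573,"z": 0.3,"twist": -0.479},
    {"x": -0.046,"y": -0.573,"z": 0.5,"twist": -0.479},
    {"x": -0.046,"y": -0.573,"z": 0.7,"twist": -0.479},
    {"x": -0.046,"y": -0.573,"z": 0.8,"twist": -0.479},
    {"x": -0.046,"y": -0.573,"z": 0.8,"twist": -0.479},
    {"x": -0.046,"y": -0.573,"z": 0.8,"twist": -0.479},
  ],
)

```text
time: 3.0
tcp_pos: [0.4463, -0.2012, 0.0594]
tool_rot: [0.025, 1.0, 0.0, 0.0]
force: [1.3, -0.2, 0.4]
opening: 0.0
finger_force: 0.0
```

```bash
python3 - <<'E'
from h import *
import cv2,json
from workcell import bot
R,c=state()
go(R,c,(-35,-122,25,90),(-35,-110,25,90),(-35,-66,25,90))
w=bot.capture('wrist');np.save('he.npy',w['hand_eye'])
cv2.imwrite('pics/w1.png',w['pixels'][:,:,::-1])
E
```

```text
t 3.0 jig [ -34.1 -121.4   59.4] ang 90.17 F [ 1.3 -0.2  0.4]
(-35, -122, 25, 90) -> [ 0.004 -0.003  0.172] twist 0.004
(-35, -110, 25, 90) -> [0.004 0.057 0.172] twist 0.004
(-35, -66, 25, 90) -> [0.004 0.277 0.172] twist 0.004
```

View pics/w1.png

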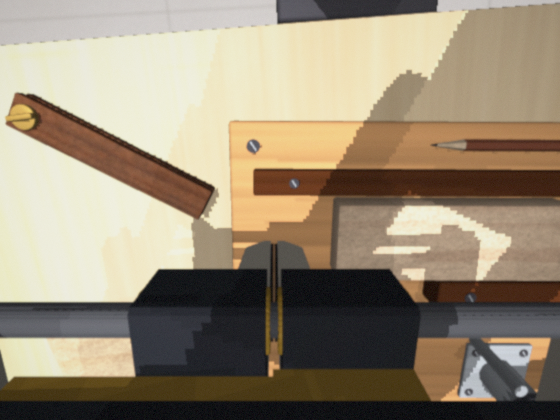

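The wrist view shows the fingertips (275,245) over the trough, centred on the blank's end (rows 198–281) and clear of the rails. Next I'll descend and push.

send_rows(
  rows=[
    {"x": 0.004,"y": 0,"z": 0.1,"twist": 0.004},
    {"x": 0.004,"y": 0,"z": 0.172,"twist": 0.004},
    {"x": 0.004,"y": 0,"z": 0.172,"twist": 0.004},
    {"x": 0.004,"y": 0.05,"z": 0.172,"twist": 0.004},
    {"x": 0.004,"y": 0.07,"z": 0.172,"twist": 0.004},
    {"x": 0.004,"y": 0.09,"z": 0.172,"twist": 0.004},
    {"x": 0.004,"y": 0.11,"z": 0.172,"twist": 0.004},
    {"x": 0.004,"y": 0.13,"z": 0.172,"twist": 0.004},
    {"x": 0.004,"y": 0.15,"z": 0.172,"twist": 0.004},
    {"x": 0.004,"y": 0.17,"z": 0.172,"twist": 0.004},
    {"x": 0.004,"y": 0.19,"z": 0.172,"twist": 0.004},
    {"x": 0.004,"y": 0.21,"z": 0.172,"twist": 0.004},
    {"x": 0.004,"y": 0.23,"z": 0.172,"twist": 0.004},
    {"x": 0.004,"y": 0.24,"z": 0.172,"twist": 0.004},
    {"x": 0.004,"y": 0.25,"z": 0.172,"twist": 0.004},
  ],
)

```text
time: 4.55
tcp_pos: [0.4472, -0.152, 0.0242]
tool_rot: [0.027, 1.0, -0.0, -0.0]
force: [-0.1, -0.8, 1.5]
opening: 0.0005
finger_force: 0.6
```

```bash
python3 - <<'E'
from h import *
R,c=state()
E
```

```text
t 4.55 jig [-35.8 -72.2  24.2] ang 89.91 F [-0.1 -0.8  1.5]
```

Continue in small steps, checking force.

send_rows(
  rows=[
    {"x": 0,"y": 0.01,"z": 0,"twist": 0},
    {"x": 0,"y": 0.02,"z": 0,"twist": 0},
    {"x": 0,"y": 0.025,"z": 0,"twist": 0},
    {"x": 0,"y": 0.025,"z": 0,"twist": 0},
  ],
)

```text
time: 4.95
tcp_pos: [0.4474, -0.147, 0.0242]
tool_rot: [0.027, 1.0, 0.0, -0.0]
force: [-0.7, 0.4, -0.2]
opening: 0.0008
finger_force: 0.0
```

send_rows(
  rows=[
    {"x": 0,"y": 0.005,"z": 0,"twist": 0},
    {"x": 0,"y": 0.01,"z": 0,"twist": 0},
    {"x": 0,"y": 0.01,"z": 0,"twist": 0},
  ],
)

```text
time: 5.25
tcp_pos: [0.4476, -0.1451, 0.0242]
tool_rot: [0.027, 1.0, 0.0, -0.0]
force: [0.7, -0.3, -0.3]
opening: 0.0005
finger_force: 0.1
```

send_rows(
  rows=[
    {"x": 0,"y": 0.005,"z": 0,"twist": 0},
    {"x": 0,"y": 0.01,"z": 0,"twist": 0},
    {"x": 0,"y": 0.01,"z": 0,"twist": 0},
  ],
)

```text
time: 5.55
tcp_pos: [0.4478, -0.144, 0.0245]
tool_rot: [0.027, 1.0, -0.001, 0.0]
force: [0.6, -9.4, -0.4]
opening: 0.0005
finger_force: 4.8
```

send_rows(
  rows=[
    {"x": 0,"y": 0.005,"z": 0,"twist": 0},
    {"x": 0,"y": 0.01,"z": 0,"twist": 0},
    {"x": 0,"y": 0.01,"z": 0,"twist": 0},
  ],
)

```text
time: 5.85
tcp_pos: [0.448, -0.1438, 0.0249]
tool_rot: [0.027, 1.0, -0.003, 0.0]
force: [-1.6, -27.0, -0.4]
opening: 0.0006
finger_force: 13.3
```

```bash
python3 - <<'E'
from h import *
import cv2
from workcell import bot
R,c=state()
w=bot.capture('top')
cv2.imwrite('pics/t3.png',cv2.resize(w['pixels'][158:273,170:330,::-1],(800,575),interpolation=cv2.INTER_CUBIC))
print(bot.observe()['force'])
E
```

```text
t 5.85 jig [-35.4 -64.1  24.9] ang 89.9 F [ -1.6 -27.   -0.4]
[ -1.375228   -26.44818233   0.26581108]
```

View pics/t3.png

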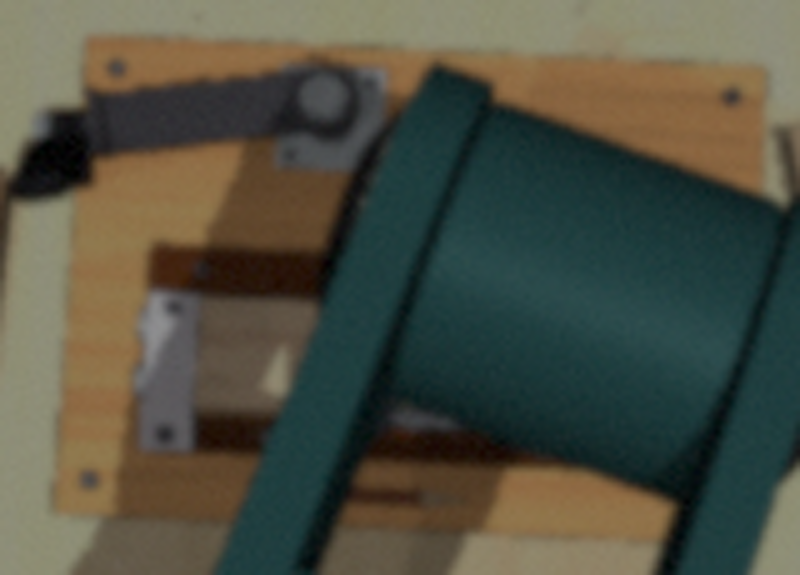

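Tight: the top view shows the blank's end meeting the block (crop x≈198), with 27 N of reaction. Now back off, lift and go to the strap.

```bash
cat >> h.py <<'E'
def arc(a,r=50,gap=0,z=54):
    n=np.array([np.sin(a),np.cos(a)]);m=np.array([72-r*np.cos(a),40+r*np.sin(a)])+n*(30.5+gap)
    return (m[0].round(1),m[1].round(1),z,round(90-np.degrees(a),1))
E
python3 - <<'E'
from h import *
R,c=state()
go(R,c,(-35,-90,25,90),(-35,-90,190,90),(60,-20,190,50))
E
```

```text
t 5.9 jig [-35.4 -64.1  24.9] ang 89.89 F [ -1.4 -26.4   0.3]
(-35, -90, 25, 90) -> [-0.002 -0.129  0.   ] twist -0.002
(-35, -90, 190, 90) -> [-0.003 -0.134 -0.825] twist -0.002
(60, -20, 190, 50) -> [-0.477  0.216 -0.826] twist 0.886
```

send_rows(
  rows=[
    {"x": 0,"y": -0.13,"z": 0,"twist": 0},
    {"x": 0,"y": -0.13,"z": 0,"twist": 0},
    {"x": 0,"y": -0.13,"z": -0.2,"twist": 0},
    {"x": 0,"y": -0.13,"z": -0.4,"twist": 0},
    {"x": 0,"y": -0.13,"z": -0.6,"twist": 0},
    {"x": -0.1,"y": -0.05,"z": -0.8,"twist": 0.18},
    {"x": -0.2,"y": 0.05,"z": -0.826,"twist": 0.36},
    {"x": -0.3,"y": 0.1,"z": -0.826,"twist": 0.54},
    {"x": -0.4,"y": 0.15,"z": -0.826,"twist": 0.72},
    {"x": -0.477,"y": 0.216,"z": -0.826,"twist": 0.886},
    {"x": -0.477,"y": 0.216,"z": -0.826,"twist": 0.886},
  ],
)

```text
time: 7.0
tcp_pos: [0.5464, -0.1016, 0.1889]
tool_rot: [0.367, 0.93, 0.0, -0.001]
force: [-0.1, -0.3, -0.2]
opening: 0.0007
finger_force: 0.0
```

```bash
python3 - <<'E'
from h import *
R,c=state()
go(R,c,arc(1.39,gap=12,z=190),arc(1.39,gap=12),arc(1.39))
E
```

```text
t 7.0 jig [ 60.7 -16.8 188.9] ang 49.89 F [-0.1 -0.3 -0.2]
(np.float64(104.8), np.float64(96.8), 190, np.float64(10.4)) -> [ 0.197  0.577 -0.005] twist 0.878
(np.float64(104.8), np.float64(96.8), 54, np.float64(10.4)) -> [0.196 0.577 0.675] twist 0.878
(np.float64(93.0), np.float64(94.7), 54, np.float64(10.4)) -> [0.235 0.531 0.675] twist 0.878
```

send_rows(
  rows=[
    {"x": 0.05,"y": 0.15,"z": 0,"twist": 0.18},
    {"x": 0.1,"y": 0.3,"z": 0,"twist": 0.36},
    {"x": 0.15,"y": 0.45,"z": 0,"twist": 0.54},
    {"x": 0.19,"y": 0.58,"z": 0,"twist": 0.72},
    {"x": 0.19,"y": 0.58,"z": 0,"twist": 0.878},
    {"x": 0.19,"y": 0.58,"z": 0,"twist": 0.878},
    {"x": 0.19,"y": 0.58,"z": 0.2,"twist": 0.878},
    {"x": 0.19,"y": 0.58,"z": 0.4,"twist": 0.878},
    {"x": 0.19,"y": 0.58,"z": 0.6,"twist": 0.878},
    {"x": 0.19,"y": 0.58,"z": 0.675,"twist": 0.878},
    {"x": 0.19,"y": 0.58,"z": 0.675,"twist": 0.878},
  ],
)

```text
time: 8.1
tcp_pos: [0.5954, 0.0072, 0.0529]
tool_rot: [0.658, 0.753, -0.001, -0.001]
force: [0.2, -1.0, 1.0]
opening: 0.0006
finger_force: 0.0
```

```bash
python3 - <<'E'
from h import *
R,c=state()
go(R,c,*[arc(a,gap=g) for a,g in((1.39,5),(1.35,0),(1.25,0),(1.15,0),(1.05,0),(.95,0),(.85,0),(.75,0))])
E
```

```text
t 8.1 jig [103.9  94.4  52.9] ang 10.67 F [ 0.2 -1.   1. ]
(np.float64(97.9), np.float64(95.6), 54, np.float64(10.4)) -> [ 0.011 -0.029 -0.005] twist 0.006
(np.float64(90.8), np.float64(95.5), 54, np.float64(12.7)) -> [ 0.017 -0.064 -0.005] twist -0.045
(np.float64(85.2), np.float64(97.1), 54, np.float64(18.4)) -> [ 0.031 -0.09  -0.005] twist -0.172
(np.float64(79.4), np.float64(98.1), 54, np.float64(24.1)) -> [ 0.041 -0.117 -0.005] twist -0.298
(np.float64(73.6), np.float64(98.5), 54, np.float64(29.8)) -> [ 0.048 -0.145 -0.005] twist -0.425
(np.float64(67.7), np.float64(98.4), 54, np.float64(35.6)) -> [ 0.053 -0.174 -0.005] twist -0.554
(np.float64(61.9), np.float64(97.7), 54, np.float64(41.3)) -> [ 0.055 -0.204 -0.005] twist -0.681
(np.float64(56.2), np.float64(96.4), 54, np.float64(47.0)) -> [ 0.054 -0.233 -0.005] twist -0.807
```

send_rows(
  rows=[
    {"x": 0.011,"y": -0.03,"z": 0,"twist": 0},
    {"x": 0.015,"y": -0.05,"z": 0,"twist": -0.02},
    {"x": 0.017,"y": -0.064,"z": 0,"twist": -0.045},
    {"x": 0.024,"y": -0.077,"z": 0,"twist": -0.11},
    {"x": 0.031,"y": -0.09,"z": 0,"twist": -0.172},
    {"x": 0.036,"y": -0.104,"z": 0,"twist": -0.235},
    {"x": 0.041,"y": -0.117,"z": 0,"twist": -0.298},
    {"x": 0.045,"y": -0.131,"z": 0,"twist": -0.362},
    {"x": 0.048,"y": -0.145,"z": 0,"twist": -0.425},
    {"x": 0.051,"y": -0.16,"z": 0,"twist": -0.49},
    {"x": 0.053,"y": -0.174,"z": 0,"twist": -0.554},
    {"x": 0.054,"y": -0.189,"z": 0,"twist": -0.618},
    {"x": 0.055,"y": -0.204,"z": 0,"twist": -0.681},
    {"x": 0.055,"y": -0.218,"z": 0,"twist": -0.744},
    {"x": 0.054,"y": -0.233,"z": 0,"twist": -0.807},
    {"x": 0.054,"y": -0.233,"z": 0,"twist": -0.807},
  ],
)

```text
time: 9.7
tcp_pos: [0.5491, 0.0122, 0.0555]
tool_rot: [0.391, 0.92, 0.0, 0.001]
force: [-0.0, 1.1, -0.5]
opening: 0.0008
finger_force: 0.0
```

```bash
python3 - <<'E'
from h import *
R,c=state()
go(R,c,*[arc(a,gap=0) for a in(.7,.6,.5,.4,.3,.2,.1,.03)])
import cv2
from workcell import bot
w=bot.capture('wrist');cv2.imwrite('pics/w2.png',w['pixels'][:,:,::-1])
E
```

```text
t 9.7 jig [57.4 97.  55.5] ang 46.96 F [-0.   1.1 -0.5]
(np.float64(53.4), np.float64(95.5), 54, np.float64(49.9)) -> [ 0.01  -0.019  0.008] twist -0.065
(np.float64(48.0), np.float64(93.4), 54, np.float64(55.6)) -> [ 0.022 -0.046  0.008] twist -0.192
(np.float64(42.7), np.float64(90.7), 54, np.float64(61.4)) -> [ 0.032 -0.073  0.008] twist -0.321
(np.float64(37.8), np.float64(87.6), 54, np.float64(67.1)) -> [ 0.04  -0.102  0.008] twist -0.448
(np.float64(33.2), np.float64(83.9), 54, np.float64(72.8)) -> [ 0.044 -0.131  0.008] twist -0.574
(np.float64(29.1), np.float64(79.8), 54, np.float64(78.5)) -> [ 0.045 -0.16   0.007] twist -0.701
(np.float64(25.3), np.float64(75.3), 54, np.float64(84.3)) -> [ 0.043 -0.189  0.007] twist -0.83
(np.float64(22.9), np.float64(72.0), 54, np.float64(88.3)) -> [ 0.041 -0.209  0.007] twist -0.919
```

View pics/w2.png

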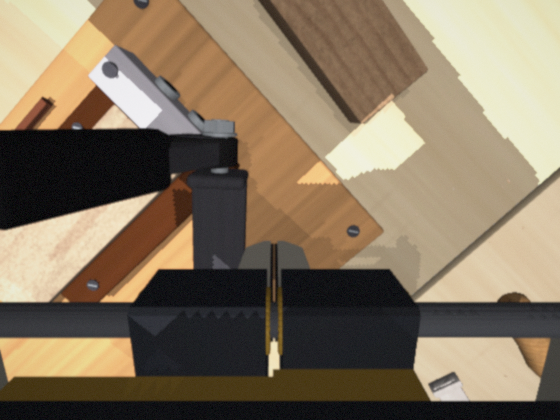

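The strap (columns 192–246) is touching the finger's back and has turned with it. The lever extends to the left, clear of the gripper.

send_rows(
  rows=[
    {"x": 0.01,"y": -0.019,"z": 0.008,"twist": -0.065},
    {"x": 0.016,"y": -0.032,"z": 0.008,"twist": -0.13},
    {"x": 0.022,"y": -0.046,"z": 0.008,"twist": -0.192},
    {"x": 0.027,"y": -0.06,"z": 0.008,"twist": -0.257},
    {"x": 0.032,"y": -0.073,"z": 0.008,"twist": -0.321},
    {"x": 0.036,"y": -0.087,"z": 0.008,"twist": -0.385},
    {"x": 0.04,"y": -0.102,"z": 0.008,"twist": -0.448},
    {"x": 0.042,"y": -0.116,"z": 0.008,"twist": -0.51},
    {"x": 0.044,"y": -0.131,"z": 0.008,"twist": -0.574},
    {"x": 0.045,"y": -0.145,"z": 0.008,"twist": -0.638},
    {"x": 0.045,"y": -0.16,"z": 0.008,"twist": -0.701},
    {"x": 0.044,"y": -0.175,"z": 0.008,"twist": -0.766},
    {"x": 0.043,"y": -0.189,"z": 0.008,"twist": -0.83},
    {"x": 0.042,"y": -0.199,"z": 0.008,"twist": -0.875},
    {"x": 0.041,"y": -0.209,"z": 0.008,"twist": -0.919},
    {"x": 0.041,"y": -0.209,"z": 0.008,"twist": -0.919},
  ],
)

```text
time: 11.35
tcp_pos: [0.5133, -0.0109, 0.0533]
tool_rot: [0.042, 0.999, -0.0, 0.0]
force: [0.3, 0.2, -0.5]
opening: 0.0001
finger_force: 0.0
```

```bash
python3 - <<'E'
from h import *
R,c=state()
go(R,c,arc(0),arc(0,gap=-2))
E
```

```text
t 11.35 jig [22.9 72.1 53.3] ang 88.18 F [ 0.3  0.2 -0.5]
(np.float64(22.0), np.float64(70.5), 54, np.float64(90.0)) -> [ 0.004 -0.008 -0.004] twist -0.041
(np.float64(22.0), np.float64(68.5), 54, np.float64(90.0)) -> [ 0.004 -0.018 -0.004] twist -0.041
```

send_rows(
  rows=[
    {"x": 0,"y": -0.004,"z": 0,"twist": -0.02},
    {"x": 0,"y": -0.008,"z": 0,"twist": -0.041},
    {"x": 0,"y": -0.012,"z": 0,"twist": -0.041},
    {"x": 0,"y": -0.012,"z": 0,"twist": -0.041},
  ],
)

```text
time: 11.75
tcp_pos: [0.513, -0.0133, 0.0529]
tool_rot: [0.026, 1.0, -0.0, 0.0]
force: [-0.1, 0.3, 0.6]
opening: 0.0008
finger_force: 0.3
```

send_rows(
  rows=[
    {"x": 0,"y": -0.005,"z": 0,"twist": 0},
    {"x": 0,"y": -0.008,"z": 0,"twist": 0},
    {"x": 0,"y": -0.008,"z": 0,"twist": 0},
  ],
)

```text
time: 12.05
tcp_pos: [0.5128, -0.0147, 0.0528]
tool_rot: [0.026, 1.0, 0.0, -0.0]
force: [-1.0, 3.1, 1.1]
opening: 0.0002
finger_force: 1.7
```

send_rows(
  rows=[
    {"x": 0,"y": -0.003,"z": 0,"twist": 0},
    {"x": 0,"y": -0.006,"z": 0,"twist": 0},
    {"x": 0,"y": -0.006,"z": 0,"twist": 0},
  ],
)

```text
time: 12.35
tcp_pos: [0.5128, -0.0149, 0.0529]
tool_rot: [0.026, 1.0, 0.001, -0.0]
force: [-0.3, 13.1, 0.8]
opening: 0.0004
finger_force: 6.6
```

send_rows(
  rows=[
    {"x": 0,"y": -0.003,"z": 0,"twist": 0},
    {"x": 0,"y": -0.006,"z": 0,"twist": 0},
    {"x": 0,"y": -0.006,"z": 0,"twist": 0},
  ],
)

```text
time: 12.65
tcp_pos: [0.5128, -0.015, 0.0529]
tool_rot: [0.025, 1.0, 0.002, -0.0]
force: [-1.3, 22.9, 1.2]
opening: 0.0005
finger_force: 11.3
```

```bash
python3 - <<'E'
from h import *
R,c=state()
E
```

```text
t 12.65 jig [22.6 68.  52.9] ang 90.06 F [-1.3 22.9  1.2]
```

The strap is on its stop (23 N, no further motion). Finger half-thickness works out to about 14.5 mm and the jig pose is consistent. Now the lever.

```bash
cat >> h.py <<'E'
def lev(th,r,gap=0):
    t=np.radians(th);s,c=np.sin(t),np.cos(t)
    y=40-r*c+(6.5+gap)*s+7.5; z=63.5+r*s+(6.5+gap)*c
    return (-35,round(y,1),round(z,1),0)
E
python3 - <<'E'
from h import *
R,c=state()
go(R,c,(22.5,85,54,90),(22.5,85,170,90),(-10,65,180,50),(-35,50,180,47))
E
```

```text
t 12.65 jig [22.6 68.  52.9] ang 90.06 F [-1.3 22.9  1.2]
(22.5, 85, 54, 90) -> [ 0.001  0.085 -0.005] twist 0.001
(22.5, 85, 170, 90) -> [ 0.001  0.088 -0.585] twist 0.001
(-10, 65, 180, 50) -> [ 0.163 -0.012 -0.636] twist 0.89
(-35, 50, 180, 47) -> [ 0.288 -0.087 -0.636] twist 0.957
```

send_rows(
  rows=[
    {"x": 0,"y": 0.085,"z": 0,"twist": 0},
    {"x": 0,"y": 0.085,"z": 0,"twist": 0},
    {"x": 0,"y": 0.085,"z": -0.2,"twist": 0},
    {"x": 0,"y": 0.085,"z": -0.4,"twist": 0},
    {"x": 0,"y": 0.085,"z": -0.6,"twist": 0},
    {"x": 0,"y": 0.085,"z": -0.63,"twist": 0.18},
    {"x": 0.05,"y": 0.05,"z": -0.63,"twist": 0.36},
    {"x": 0.12,"y": 0,"z": -0.63,"twist": 0.54},
    {"x": 0.2,"y": -0.05,"z": -0.63,"twist": 0.72},
    {"x": 0.29,"y": -0.087,"z": -0.63,"twist": 0.9},
    {"x": 0.29,"y": -0.087,"z": -0.63,"twist": 0.957},
    {"x": 0.29,"y": -0.087,"z": -0.63,"twist": 0.957},
  ],
)

```text
time: 13.85
tcp_pos: [0.4538, -0.0323, 0.1792]
tool_rot: [0.391, 0.92, -0.0, 0.001]
force: [-0.5, -0.8, -0.1]
opening: 0.0006
finger_force: 0.0
```

```bash
python3 - <<'E'
from h import *
R,c=state()
go(R,c,(-35,38,180,0),(-35,38,138,0))
E
```

```text
t 13.85 jig [-35.4  47.6 179.2] ang 46.89 F [-0.5 -0.8 -0.1]
(-35, 38, 180, 0) -> [-0.034 -0.034 -0.004] twist 1.042
(-35, 38, 138, 0) -> [-0.034 -0.034  0.206] twist 1.042
```

send_rows(
  rows=[
    {"x": -0.01,"y": -0.01,"z": 0,"twist": 0.19},
    {"x": -0.02,"y": -0.02,"z": 0,"twist": 0.38},
    {"x": -0.034,"y": -0.034,"z": 0,"twist": 0.57},
    {"x": -0.034,"y": -0.034,"z": 0,"twist": 0.76},
    {"x": -0.034,"y": -0.034,"z": 0,"twist": 0.95},
    {"x": -0.034,"y": -0.034,"z": 0,"twist": 1},
    {"x": -0.034,"y": -0.034,"z": 0.1,"twist": 1},
    {"x": -0.034,"y": -0.034,"z": 0.206,"twist": 1},
    {"x": -0.034,"y": -0.034,"z": 0.206,"twist": 1},
  ],
)

```text
time: 14.75
tcp_pos: [0.4529, -0.0412, 0.1351]
tool_rot: [0.713, 0.702, -0.001, -0.001]
force: [0.3, 0.2, -0.0]
opening: 0.0004
finger_force: 0.0
```

```bash
python3 - <<'E'
from h import *
R,c=state()
go(R,c,*[lev(t,80+(70-t)*.16) for t in range(72,-10,-4)])
import cv2
from workcell import bot
w=bot.capture('side');cv2.imwrite('pics/s3.png',cv2.resize(w['pixels'][130:300,215:375,::-1],None,fx=3.5,fy=3.5,interpolation=cv2.INTER_CUBIC))
E
```

```text
t 14.75 jig [-35.9  38.6 135.1] ang 2.08 F [ 0.3  0.2 -0. ]
(-35, np.float64(29.1), np.float64(141.3), 0) -> [-0.048  0.002 -0.031] twist 0.046
(-35, np.float64(23.4), np.float64(140.4), 0) -> [-0.076  0.001 -0.026] twist 0.046
(-35, np.float64(17.9), np.float64(139.1), 0) -> [-0.104  0.    -0.02 ] twist 0.046
(-35, np.float64(12.3), np.float64(137.4), 0) -> [-0.132 -0.001 -0.011] twist 0.046
(-35, np.float64(6.9), np.float64(135.3), 0) -> [-0.159 -0.001 -0.001] twist 0.046
(-35, np.float64(1.6), np.float64(132.8), 0) -> [-0.185 -0.002  0.012] twist 0.046
(-35, np.float64(-3.6), np.float64(129.9), 0) -> [-0.211 -0.003  0.026] twist 0.046
(-35, np.float64(-8.5), np.float64(126.6), 0) -> [-0.236 -0.004  0.043] twist 0.046
(-35, np.float64(-13.3), np.float64(123.0), 0) -> [-0.26  -0.005  0.061] twist 0.046
(-35, np.float64(-17.8), np.float64(119.0), 0) -> [-0.282 -0.006  0.081] twist 0.046
(-35, np.float64(-22.1), np.float64(114.6), 0) -> [-0.304 -0.006  0.103] twist 0.046
(-35, np.float64(-26.0), np.float64(110.0), 0) -> [-0.323 -0.007  0.126] twist 0.046
(-35, np.float64(-29.7), np.float64(105.0), 0) -> [-0.342 -0.008  0.151] twist 0.046
(-35, np.float64(-33.0), np.float64(99.7), 0) -> [-0.358 -0.008  0.177] twist 0.046
(-35, np.float64(-35.9), np.float64(94.2), 0) -> [-0.373 -0.008  0.205] twist 0.046
(-35, np.float64(-38.5), np.float64(88.4), 0) -> [-0.386 -0.009  0.234] twist 0.046
(-35, np.float64(-40.6), np.float64(82.5), 0) -> [-0.396 -0.009  0.263] twist 0.046
(-35, np.float64(-42.4), np.float64(76.3), 0) -> [-0.405 -0.009  0.294] twist 0.046
(-35, np.float64(-43.7), np.float64(70.0), 0) -> [-0.412 -0.009  0.326] twist 0.046
(-35, np.float64(-44.6), np.float64(63.6), 0) -> [-0.416 -0.009  0.358] twist 0.046
(-35, np.float64(-45.0), np.float64(57.1), 0) -> [-0.418 -0.009  0.39 ] twist 0.046
```

View pics/s3.png

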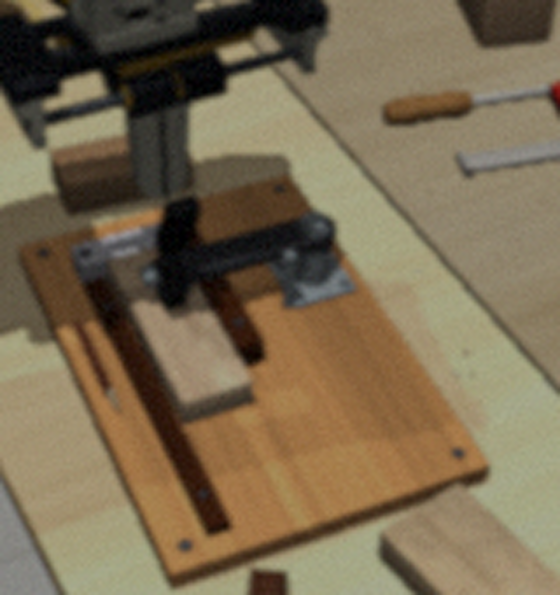

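The side view shows the strap over the blank, the lever standing at (178,240), and the fingertips behind its upper end (165,195). Next: push along the arc.

send_rows(
  rows=[
    {"x": -0.04,"y": 0,"z": -0.028,"twist": 0.04},
    {"x": -0.06,"y": 0,"z": -0.028,"twist": 0.04},
    {"x": -0.076,"y": 0,"z": -0.026,"twist": 0.04},
    {"x": -0.09,"y": 0,"z": -0.023,"twist": 0.04},
    {"x": -0.104,"y": 0,"z": -0.02,"twist": 0.04},
    {"x": -0.118,"y": 0,"z": -0.016,"twist": 0.04},
    {"x": -0.132,"y": 0,"z": -0.011,"twist": 0.04},
    {"x": -0.146,"y": 0,"z": -0.006,"twist": 0.04},
    {"x": -0.159,"y": 0,"z": -0.001,"twist": 0.04},
    {"x": -0.172,"y": 0,"z": 0.006,"twist": 0.04},
    {"x": -0.185,"y": -0.002,"z": 0.012,"twist": 0.04},
    {"x": -0.198,"y": -0.002,"z": 0.019,"twist": 0.04},
    {"x": -0.211,"y": -0.003,"z": 0.026,"twist": 0.04},
    {"x": -0.224,"y": -0.003,"z": 0.034,"twist": 0.04},
    {"x": -0.236,"y": -0.004,"z": 0.043,"twist": 0.04},
    {"x": -0.26,"y": -0.005,"z": 0.061,"twist": 0.04},
    {"x": -0.282,"y": -0.006,"z": 0.081,"twist": 0.04},
    {"x": -0.282,"y": -0.006,"z": 0.081,"twist": 0.04},
  ],
)

```text
time: 16.6
tcp_pos: [0.4513, -0.0981, 0.1208]
tool_rot: [0.724, 0.689, -0.0, -0.0]
force: [0.0, 0.3, -0.1]
opening: 0.0003
finger_force: 0.0
```

```bash
python3 - <<'E'
from h import *
R,c=state()
go(R,c,*[lev(t,80+(70-t)*.16) for t in range(32,-8,-4)])
E
```

```text
t 16.6 jig [-34.5 -18.2 120.8] ang 0.14 F [ 0.   0.3 -0.1]
(-35, np.float64(-22.1), np.float64(114.6), 0) -> [-0.019 -0.003  0.031] twist 0.003
(-35, np.float64(-26.0), np.float64(110.0), 0) -> [-0.039 -0.003  0.054] twist 0.003
(-35, np.float64(-29.7), np.float64(105.0), 0) -> [-0.057 -0.003  0.079] twist 0.003
(-35, np.float64(-33.0), np.float64(99.7), 0) -> [-0.074 -0.003  0.105] twist 0.003
(-35, np.float64(-35.9), np.float64(94.2), 0) -> [-0.088 -0.003  0.133] twist 0.003
(-35, np.float64(-38.5), np.float64(88.4), 0) -> [-0.101 -0.003  0.162] twist 0.003
(-35, np.float64(-40.6), np.float64(82.5), 0) -> [-0.112 -0.003  0.191] twist 0.003
(-35, np.float64(-42.4), np.float64(76.3), 0) -> [-0.121 -0.003  0.222] twist 0.003
(-35, np.float64(-43.7), np.float64(70.0), 0) -> [-0.127 -0.003  0.254] twist 0.003
(-35, np.float64(-44.6), np.float64(63.6), 0) -> [-0.132 -0.003  0.286] twist 0.003
```

send_rows(
  rows=[
    {"x": -0.01,"y": 0,"z": 0.016,"twist": 0},
    {"x": -0.019,"y": 0,"z": 0.031,"twist": 0},
    {"x": -0.039,"y": 0,"z": 0.054,"twist": 0},
    {"x": -0.057,"y": 0,"z": 0.079,"twist": 0},
    {"x": -0.065,"y": 0,"z": 0.092,"twist": 0},
    {"x": -0.074,"y": 0,"z": 0.105,"twist": 0},
  ],
)

```text
time: 17.2
tcp_pos: [0.4508, -0.1124, 0.1001]
tool_rot: [0.724, 0.69, 0.0, -0.0]
force: [0.6, 3.2, 2.2]
opening: 0.0008
finger_force: 1.4
```

```bash
python3 - <<'E'
from h import *
R,c=state()
go(R,c,*[lev(t,80+(70-t)*.16) for t in range(20,-8,-4)])
import cv2
from workcell import bot
w=bot.capture('side');cv2.imwrite('pics/s4.png',cv2.resize(w['pixels'][130:300,215:375,::-1],None,fx=3.5,fy=3.5,interpolation=cv2.INTER_CUBIC))
E
```

```text
t 17.2 jig [-34.2 -32.6 100.1] ang 0.17 F [0.6 3.2 2.2]
(-35, np.float64(-33.0), np.float64(99.7), 0) -> [-0.002 -0.004  0.002] twist 0.004
(-35, np.float64(-35.9), np.float64(94.2), 0) -> [-0.017 -0.004  0.03 ] twist 0.004
(-35, np.float64(-38.5), np.float64(88.4), 0) -> [-0.03  -0.004  0.059] twist 0.004
(-35, np.float64(-40.6), np.float64(82.5), 0) -> [-0.04  -0.004  0.088] twist 0.004
(-35, np.float64(-42.4), np.float64(76.3), 0) -> [-0.049 -0.004  0.119] twist 0.004
(-35, np.float64(-43.7), np.float64(70.0), 0) -> [-0.056 -0.004  0.151] twist 0.004
(-35, np.float64(-44.6), np.float64(63.6), 0) -> [-0.06  -0.004  0.183] twist 0.004
```

View pics/s4.png

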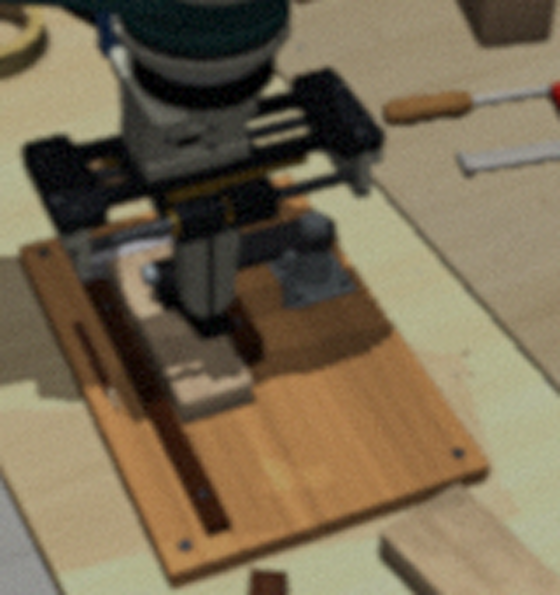

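The fingertips sit on the lever's end (210,315) and it is going down (force 3–4 N). Continuing to full travel.

send_rows(
  rows=[
    {"x": -0.01,"y": 0,"z": 0.016,"twist": 0},
    {"x": -0.017,"y": 0,"z": 0.03,"twist": 0},
    {"x": -0.024,"y": 0,"z": 0.044,"twist": 0},
    {"x": -0.03,"y": 0,"z": 0.059,"twist": 0},
    {"x": -0.035,"y": 0,"z": 0.073,"twist": 0},
    {"x": -0.04,"y": 0,"z": 0.088,"twist": 0},
    {"x": -0.045,"y": 0,"z": 0.103,"twist": 0},
    {"x": -0.049,"y": 0,"z": 0.119,"twist": 0},
    {"x": -0.052,"y": 0,"z": 0.135,"twist": 0},
    {"x": -0.056,"y": 0,"z": 0.151,"twist": 0},
    {"x": -0.058,"y": 0,"z": 0.165,"twist": 0},
    {"x": -0.058,"y": 0,"z": 0.175,"twist": 0},
    {"x": -0.058,"y": 0,"z": 0.175,"twist": 0},
  ],
)

```text
time: 18.55
tcp_pos: [0.4503, -0.124, 0.0653]
tool_rot: [0.724, 0.69, -0.0, 0.0]
force: [-0.2, 1.9, 4.7]
opening: 0.0003
finger_force: 1.7
```

send_rows(
  rows=[
    {"x": 0,"y": 0,"z": 0.005,"twist": 0},
    {"x": 0,"y": 0,"z": 0.01,"twist": 0},
    {"x": 0,"y": 0,"z": 0.01,"twist": 0},
  ],
)

```text
time: 18.85
tcp_pos: [0.4507, -0.1241, 0.0643]
tool_rot: [0.724, 0.69, 0.0, 0.001]
force: [-1.9, 3.1, 12.2]
opening: 0.0005
finger_force: 5.9
```

send_rows(
  rows=[
    {"x": 0,"y": 0,"z": 0.004,"twist": 0},
    {"x": 0,"y": 0,"z": 0.007,"twist": 0},
    {"x": 0,"y": 0,"z": 0.007,"twist": 0},
  ],
)

```text
time: 19.15
tcp_pos: [0.4509, -0.1243, 0.0635]
tool_rot: [0.724, 0.69, 0.0, 0.001]
force: [-3.7, 2.7, 17.5]
opening: 0.0009
finger_force: 8.9
```

send_rows(
  rows=[
    {"x": 0,"y": 0,"z": 0.004,"twist": 0},
    {"x": 0,"y": 0,"z": 0.006,"twist": 0},
    {"x": 0,"y": 0,"z": 0.006,"twist": 0},
  ],
)

```text
time: 19.45
tcp_pos: [0.4512, -0.1244, 0.0629]
tool_rot: [0.724, 0.69, 0.0, 0.001]
force: [-5.4, 2.9, 24.3]
opening: 0.0005
finger_force: 11.8
```

24 N is well past the 4–6 N needed, and the height matches full travel. I'll retreat upward and check.

send_rows(
  rows=[
    {"x": 0,"y": 0,"z": -0.05,"twist": 0},
    {"x": 0,"y": 0,"z": -0.2,"twist": 0},
    {"x": 0,"y": 0,"z": -0.4,"twist": 0},
    {"x": 0,"y": 0,"z": -0.6,"twist": 0},
    {"x": -0.2,"y": 0,"z": -0.8,"twist": 0},
    {"x": -0.4,"y": 0,"z": -0.9,"twist": 0},
    {"x": -0.6,"y": 0,"z": -0.9,"twist": 0},
    {"x": -0.8,"y": 0,"z": -0.9,"twist": 0},
    {"x": -1,"y": 0,"z": -0.9,"twist": 0},
    {"x": -1,"y": 0,"z": -0.9,"twist": 0},
    {"x": -1,"y": 0,"z": -0.9,"twist": 0},
  ],
)

```text
time: 20.55
tcp_pos: [0.4401, -0.3242, 0.2401]
tool_rot: [0.725, 0.689, -0.0, -0.001]
force: [0.6, 0.3, 0.5]
opening: 0.0004
finger_force: 0.0
```

```bash
python3 - <<'E'
from h import *
R,c=state()
import cv2
from workcell import bot
a=bot.capture('side')['pixels'][165:265,225:315,::-1];b=bot.capture('top')['pixels'][158:273,170:330,::-1]
f=lambda i,k:cv2.resize(i,None,fx=k,fy=k,interpolation=cv2.INTER_CUBIC)
a=f(a,4.3);b=f(b,2.6)
o=np.zeros((430,387+416,3),np.uint8);o[:a.shape[0],:a.shape[1]]=a;o[:b.shape[0],387:387+b.shape[1]]=b
cv2.imwrite('pics/end.png',o[:,:800])
for t in(10,0,-5):
    q=np.radians(t); X=j2w(P,[[-35,40-97*np.cos(q)+6.5*np.sin(q),63.5+97*np.sin(q)+6.5*np.cos(q)]])
    u=(proj(S,X)[0]-[225,165]+.5)*4.3-.5; v=(proj(T,X)[0]-[170,158]+.5)*2.6-.5+[387,0]
    print(t,u.round(1),v.round(1))
E
```

```text
t 20.55 jig [ -33.9 -244.6  240.1] ang 0.07 F [0.6 0.3 0.5]
10 [227.1 273.4] [667.6 186.4]
0 [229.2 300.6] [670.4 188.3]
-5 [229.4 312.6] [670.4 189.2]
```

View pics/end.png

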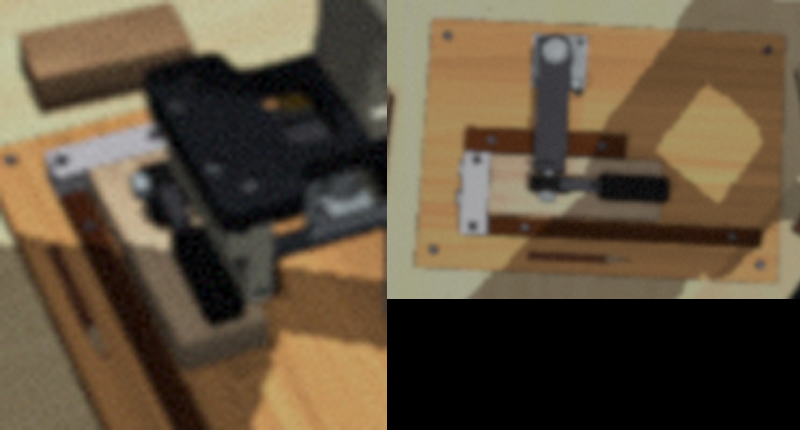

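The picture shows the strap square across, the lever down along the blank, the blank against the block, and the pencil and offcut untouched. I'll re-press once near the lever end to confirm end of travel.

```bash
python3 - <<'E'
from h import *
R,c=state()
go(R,c,(-35,-50,240,0),(-35,-50,68,0),(-35,-50,64,0))
E
```

```text
t 20.65 jig [ -33.6 -243.5  240.7] ang 0.19 F [0.4 0.2 1. ]
(-35, -50, 240, 0) -> [ 0.967 -0.004  0.004] twist 0.004
(-35, -50, 68, 0) -> [ 0.967 -0.004  0.864] twist 0.004
(-35, -50, 64, 0) -> [ 0.967 -0.004  0.884] twist 0.004
```

send_rows(
  rows=[
    {"x": 0.25,"y": 0,"z": 0,"twist": 0},
    {"x": 0.5,"y": 0,"z": 0,"twist": 0},
    {"x": 0.75,"y": 0,"z": 0,"twist": 0},
    {"x": 0.967,"y": 0,"z": 0.1,"twist": 0},
    {"x": 0.967,"y": 0,"z": 0.3,"twist": 0},
    {"x": 0.967,"y": 0,"z": 0.5,"twist": 0},
    {"x": 0.967,"y": 0,"z": 0.7,"twist": 0},
    {"x": 0.967,"y": 0,"z": 0.8,"twist": 0},
    {"x": 0.967,"y": 0,"z": 0.864,"twist": 0},
    {"x": 0.967,"y": 0,"z": 0.874,"twist": 0},
    {"x": 0.967,"y": 0,"z": 0.874,"twist": 0},
  ],
)

```text
time: 21.75
tcp_pos: [0.4503, -0.1303, 0.0669]
tool_rot: [0.724, 0.69, 0.0, 0.0]
force: [-0.2, 0.6, 0.5]
opening: 0.0004
finger_force: 0.0
```

send_rows(
  rows=[
    {"x": 0,"y": 0,"z": 0.005,"twist": 0},
    {"x": 0,"y": 0,"z": 0.01,"twist": 0},
    {"x": 0,"y": 0,"z": 0.01,"twist": 0},
  ],
)

```text
time: 22.05
tcp_pos: [0.4504, -0.1307, 0.0648]
tool_rot: [0.724, 0.69, 0.0, 0.001]
force: [0.9, 0.3, 3.5]
opening: 0.0004
finger_force: 1.4
```

send_rows(
  rows=[
    {"x": 0,"y": 0,"z": 0.005,"twist": 0},
    {"x": 0,"y": 0,"z": 0.01,"twist": 0},
    {"x": 0,"y": 0,"z": 0.01,"twist": 0},
  ],
)

```text
time: 22.35
tcp_pos: [0.4507, -0.131, 0.0633]
tool_rot: [0.724, 0.689, 0.0, 0.001]
force: [-1.5, -1.3, 10.5]
opening: 0.0006
finger_force: 5.3
```

send_rows(
  rows=[
    {"x": 0,"y": 0,"z": 0.004,"twist": 0},
    {"x": 0,"y": 0,"z": 0.007,"twist": 0},
    {"x": 0,"y": 0,"z": 0.007,"twist": 0},
  ],
)

```text
time: 22.65
tcp_pos: [0.451, -0.1311, 0.0626]
tool_rot: [0.724, 0.69, 0.001, 0.001]
force: [-2.7, -0.3, 16.9]
opening: 0.0004
finger_force: 8.3
```

The contact height and stiffness match the first press, so the lever is on its end stop. Retreating and handing in.

send_rows(
  rows=[
    {"x": 0,"y": 0,"z": -0.05,"twist": 0},
    {"x": 0,"y": 0,"z": -0.2,"twist": 0},
    {"x": 0,"y": 0,"z": -0.4,"twist": 0},
    {"x": 0,"y": 0,"z": -0.6,"twist": 0},
    {"x": 0,"y": 0,"z": -0.8,"twist": 0},
    {"x": 0,"y": 0,"z": -0.9,"twist": 0},
    {"x": 0,"y": 0,"z": -0.9,"twist": 0},
    {"x": 0,"y": 0,"z": -0.9,"twist": 0},
  ],
)

```text
time: 23.45
tcp_pos: [0.4499, -0.1305, 0.2402]
tool_rot: [0.724, 0.69, -0.0, -0.0]
force: [0.2, 0.1, -1.3]
opening: 0.0009
finger_force: 0.0
```

```bash
python3 -c "
from workcell import bot
print(bot.observe()['force'],bot.finish_job())"
```

```text
the job is handed in; nothing more can be done
[ 0.203035    0.09752692 -1.32388622] None
```

I handed the job in at about 23.5 s of the 64 s: the blank is tight against the bush block, the strap is on its stop pin, and the cam lever is fully down as judged by force and contact height, since the final picture could not confirm the last 5 degrees.

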